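# Hold the cover plate over the stitching machine's bobbin pocket

### The arm

A 7-joint arm with a two-finger parallel gripper is mounted at the origin on the work surface. World frame = base frame: x ahead of the robot, y to its left, z up, the work surface at z = 0. Lengths are in m, angles in degrees, forces in N, time in s.
With the tool pointing down it reaches from about 0.425 to 0.875 m from the base axis. Payload 4.7 kg.
Tool frame: the origin (TCP) lies between the finger pads; the fingertips stand 8 mm ahead of it and the grasp point (between the pads) lies 11 mm behind it (robot.tip_reach is the distance from the TCP to the fingertips, in m); x points along the fingers, z is the direction in which the jaws open and shut, and the axes are right-handed (so a half turn about x gives the same grasp; the last joint's range is limited). The gripper opens to 87 mm and grips with 3 to 60 N. Pads are 19 mm wide; open, the fingers measure 117 mm over their backs; the gripper's body (75 mm by 190 mm) begins 51 mm behind the grasp point.
Start: joints at [-62.619, 18.392, -4.016, 83.108, 1.295, 78.541, -3.26], TCP at [0.291, 0.581, 0.231] pointing down, gripper open.
Joint ranges: [-163.93, 163.93], [-17.29, 119.83], [-79.2, 71.16], [3.27, 140.29], [-89.18, 269.18], [5.43, 117.66], [-154.24, 154.24]. Speed limits (degrees/s): [147.25, 147.25, 180, 180, 180, 180, 180].

### API

Orientations are given as a 3x3 rotation matrix whose columns are the frame's x, y, z axes.
In Python, from station import robot gives the robot as it stands.
- The arm moves only by the shell command python3 -m inch 'ROWS' [FORCE]. ROWS is JSON, a list of rows, each a list of 3 entries, a list of its own where there are three numbers: the closure, from 0 (fully open) to 1 (shut), then the shift along the world's x, y, z in mm, then the turn about the world's z in degrees. A call has exactly 5 rows; each row shifts and turns the commanded pose from where the row before left it; what a row does not reach is not made up. A row lasts 1/10 s, in which the tool goes at most 50 mm and 8.59 degrees, less where a joint would pass 70% of its speed; a pose out of reach is approached as far as the arm can. A call with a gripper value outside its range is refused whole. The fingers move at their own pace and stop on an object; FORCE is the grip in N (left out, the last holds). Time passes only in rows, so rows that do not move let the fingers close, or fill a call up. It gives the time, the measured TCP pose, the force and the opening at its end, in the units of the state.
- robot.read_state(): the state, without advancing time (a new reading comes with each control period).
- robot.snapshot(name): name is "scene" or "side" or "wrist"; returns a dict with "color" (384x512x3 uint8, red, green, blue), "fx", "fy", "cx", "cy" (pixels), "k1" (the pictures are not rectified: a ray, as slopes to the right and down, at radius r is drawn at 1 + k1 r^2 times it, then the intrinsics apply), "rvec" (rotation vector, rad) and "tvec" (3), from world to camera coordinates, as OpenCV has them; the wrist camera has in their place "hand_eye" (4x4, takes a point from camera to tool coordinates, whose origin is the TCP and whose axes are the tool frame's). Camera axes: x right, y down, z forward; pixel columns grow to the right and rows downward; lengths in m; the calibration is good to about 2 mm. A picture is of the moment at which its call begins: read the wrist's pose just before it. There is no depth.
- robot.job_done(): hands the job in, once; it reports no verdict.
Trained networks look in the newest picture that a camera, given by its name, has taken for a name from the list of things; names that differ only in an ending like _2 or _b are one class to them, and where a whole thing is asked for, a point or a joint stands for the part that bears it (a point fixed in the world has none). Each returns a list of dicts, best first, with "conf" (0 to 1); they miss things now and then, are a little off and sometimes report something else, mostly with a low value. They report only what shows in the picture. A call takes as long as a camera call. They do not tell look-alikes from the thing itself.
- robot.recognise(camera, query): "bbox" ([left, top, width, height] in pixels, round what is visible of it).
The state is a dict: "time_s": time; "joint_pos": joint angles; "joint_velocities": joint speeds; "effort": joint torques, N m; "eef_pos": TCP position; "tcp_rot": TCP orientation; "wrist_force": force on the tool from outside, world axes, zero at the start; "wrist_torque": the same for the moment, N m; "grip_width": opening from 0.0 (shut) to 1.0 (fully open).
Only numpy, scipy, OpenCV 4.12 (cv2) and the standard library are available. Lean on these libraries where they do the work, as an engineer would, in place of code of your own. Each camera call takes 0.05 s, during which the arm holds its last target.

### The job

Stand the bobbin case upright in the round seat at the bottom of the open pocket in the stitching machine's bed and let go of it. Then pick up the cover plate and hold it level about 15 mm above the bed over the pocket, touching neither bed nor bobbin case, with all four of its screw holes straight over the four threaded holes, so that I can start the screws. Finish while holding the plate steady there (do not put it down), and leave everything else on the table where it is.

Things in the scene. Friction and masses are not known exactly. Their poses are not given: they have to be found in the camera images.
- bed: Fixed bed of a stitching machine: grey casting, 170 mm (its x) by 220 mm (its y), flat top 55 mm above the table; a small black hand wheel sticks out 30 mm at its +x side, below the top. In the middle of the top is an open pocket 60 mm (x) by 96 mm (y) with upright walls; its floor is 42 mm below the top and has in its centre a round seat of 44 mm diameter, 5 mm deeper. Origin: centre of the underside; z up; turned about z from start to start.
- bed_top (a point): Centre of the pocket's mouth, level with the bed's top face (55 mm above the table); axes as the bed's.
- seat (a point): Centre of the bottom of the round seat, 47 mm below the bed's top (8 mm above the table); axes as the bed's.
- bobbin_case: Bobbin case: round steel cup 38 mm in diameter and 14 mm high with a copper band, on top of it a central brass stem 12 mm in diameter, from 14 to 40 mm above the underside (grip it by the stem). Stands upright on the table, in the seat its stem ends 7 mm below the bed's top. About 90 g. Origin: centre of the underside, z along the stem.
- cover: Cover plate: aluminium, 80 mm (its x) by 142 mm (its y), 5 mm thick, lying flat on the table, with a screw hole of 13 mm diameter at each corner; in its middle stands a black upright grip, 44 mm long along the plate's x, 12 mm thick along y, from the plate's top (5 mm) to 33 mm above the underside. About 200 g, balanced about its middle. It is the same after a half turn, and either way round will do. Origin: centre of the underside, z up.
- thread0 (a point): Threaded hole 0 in the bed's top face (brass insert 15 mm across, dark 5 mm hole), at x -28, y -59 mm in the bed's frame, 55 mm above the table.
- thread1 (a point): Threaded hole 1 in the bed's top face (brass insert 15 mm across, dark 5 mm hole), at x -28, y 59 mm in the bed's frame, 55 mm above the table.
- thread2 (a point): Threaded hole 2 in the bed's top face (brass insert 15 mm across, dark 5 mm hole), at x 28, y 59 mm in the bed's frame, 55 mm above the table.
- thread3 (a point): Threaded hole 3 in the bed's top face (brass insert 15 mm across, dark 5 mm hole), at x 28, y -59 mm in the bed's frame, 55 mm above the table.
- hole0 (a point): Screw hole 0 of the cover plate, on its underside, at x -28, y -59 mm in the plate's frame.
- hole1 (a point): Screw hole 1 of the cover plate, on its underside, at x -28, y 59 mm in the plate's frame.
- hole2 (a point): Screw hole 2 of the cover plate, on its underside, at x 28, y 59 mm in the plate's frame.
- hole3 (a point): Screw hole 3 of the cover plate, on its underside, at x 28, y -59 mm in the plate's frame.
- thread_cone: Bystander, leave alone: cone of waxed tan thread, 56 mm across, 90 mm high; origin under its centre.
- glue_jar: Bystander, leave alone: closed amber jar with black cap, 54 mm across, 75 mm high; origin under its centre.
- maul: Bystander, leave alone: wooden maul standing on its head, head 62 mm across, 180 mm high; origin under its centre.
- screw_dish: Bystander, leave alone: open white plastic dish with the screws in it, 80 x 80 x 25 mm; origin under its centre.
- screwdriver: Bystander, leave alone: grey-handled screwdriver, 200 mm long, lying on the table; origin under its middle.
- edge_block: Bystander, leave alone: wooden block, 90 x 50 x 30 mm; origin under its centre.
- steel_rule: Bystander, leave alone: steel rule, 28 x 300 x 4 mm, lying flat; origin under its centre.
Not all that is in view belongs to the job. Several things have the shape of the bobbin_case; the one meant has the colours described above.

How it is judged:
By the outcome, as a careful person would: the job done as asked, in the order asked, and still so for the second after the job is handed in, while the arm keeps its last pose, push and grip.
It also fails if it takes over 69 s, if anything falls off the work surface, if the arm or the gripper's body presses on something with over 40 N, if the wrist force passes 120 N, or if a joint passes its speed limit or range.

## Working session

There is one attempt and no reset: what is moved stays moved. The work goes in short steps, Python scripts to look and compute and a shell command to move; the robot and the scene stay as the last step left them, time stands still between calls to the robot, and variables do not carry over. Pictures are saved under pics/ and viewed, and the job is handed in when it is done.

```bash
ls; mkdir -p pics
python3 - <<'E'
from station import robot
import cv2
for n in ["scene","side","wrist"]:
    s=robot.snapshot(n); cv2.imwrite(f"pics/{n}0.png",s["color"][:,:,::-1])
    print({k:v for k,v in s.items() if k!="color"})
    for q in ["bed","bobbin_case","cover","thread0","hole0","bed_top"]:
        try: print(n,q,robot.recognise(n,q))
        except Exception as e: print(q,e)
print(robot.read_state())
E
```

```text
pics
{'fx': 429.9322532863019, 'fy': 429.9322532863019, 'cx': 255.3927703834745, 'cy': 193.3863498515819, 'k1': -0.08550062016205713, 'rvec': array([ 0.92708429,  2.50688171, -1.02333213]), 'tvec': array([ 0.41330602, -0.19169103,  1.72249638])}
scene bed []
scene bobbin_case [{'bbox': [190.3, 158.8, 8.0, 16.3], 'conf': 0.55}, {'bbox': [189.8, 142.1, 12.1, 11.8], 'conf': 0.5}]
scene cover [{'bbox': [315.5, 239.2, 47.5, 31.6], 'conf': 0.86}, {'bbox': [204.4, 174.6, 79.9, 71.4], 'conf': 0.67}]
scene thread0 [{'bbox': [210.1, 178.6, 70.4, 67.1], 'conf': 0.63}, {'bbox': [210.9, 147.2, 12.3, 12.5], 'conf': 0.18}]
scene hole0 [{'bbox': [311.8, 238.2, 54.7, 35.1], 'conf': 0.57}]
scene bed_top [{'bbox': [208.3, 175.3, 71.1, 68.3], 'conf': 0.74}, {'bbox': [209.2, 150.8, 11.2, 9.1], 'conf': 0.39}]
{'fx': 364.492454144113, 'fy': 364.492454144113, 'cx': 254.50629392009498, 'cy': 188.37954875740797, 'k1': 0.031071406294357767, 'rvec': array([ 2.02285227, -0.48708242,  0.28217405]), 'tvec': array([-0.52431113,  0.18874155,  1.13136988])}
side bed [{'bbox': [227.0, 177.1, 61.2, 51.7], 'conf': 0.6}]
[... 1195 characters left out ...]
4,  -3.25996834]), 'joint_velocities': array([ 0.02768212, -0.02098625, -0.02200841,  0.11669263,  0.0910416 ,
        0.00997131,  0.0055587 ]), 'effort': array([-3.11191279e-04, -4.91121876e+01, -4.02483232e-01, -3.12778294e+01,
       -6.34494284e-02,  3.37517727e-02,  4.73692603e-05]), 'eef_pos': array([0.29084269, 0.58133099, 0.23058998]), 'tcp_rot': array([[ 1.25400033e-04, -8.94353483e-01,  4.47360964e-01],
       [ 7.55139820e-05,  4.47360974e-01,  8.94353483e-01],
       [-9.99999989e-01, -7.83699483e-05,  1.23635274e-04]]), 'wrist_force': array([ 0.41323834,  0.94726988, -0.01682689]), 'wrist_torque': array([-0.01733544,  0.04432875,  0.01703352]), 'grip_width': 1.0015106430191725}
```

View pics/scene0.png

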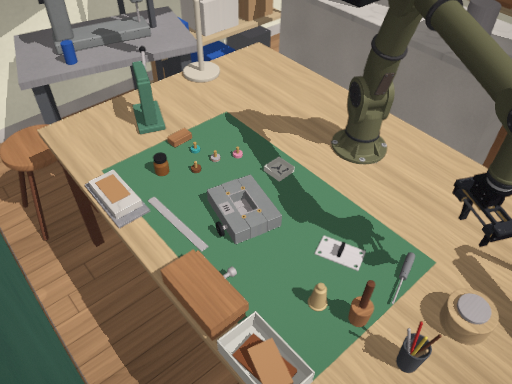

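View pics/side0.png

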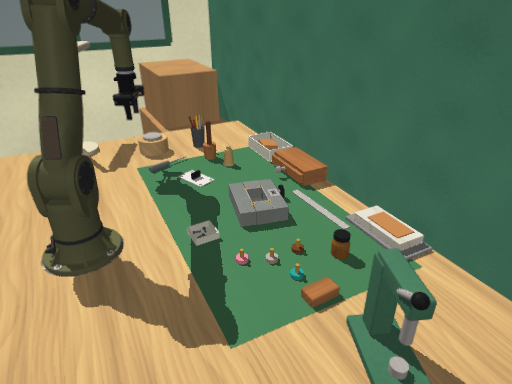

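View pics/wrist0.png

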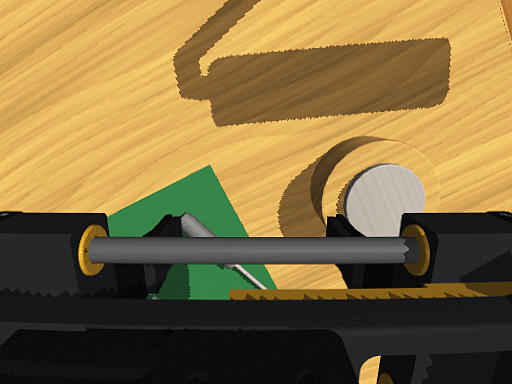

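Run:
```python
import cv2
a=cv2.imread("pics/scene0.png")[110:290,150:400]; cv2.imwrite("pics/sc_crop.png",cv2.resize(a,None,fx=3.2,fy=3.2,interpolation=cv2.INTER_CUBIC))
a=cv2.imread("pics/side0.png")[150:290,150:330]; cv2.imwrite("pics/si_crop.png",cv2.resize(a,None,fx=4,fy=4,interpolation=cv2.INTER_CUBIC))
```

```text
(no output)
```

View pics/sc_crop.png

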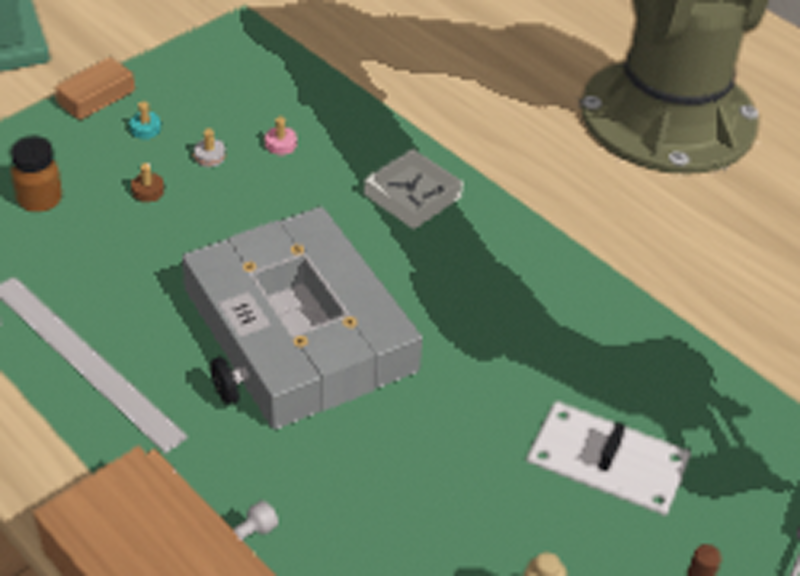

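View pics/si_crop.png

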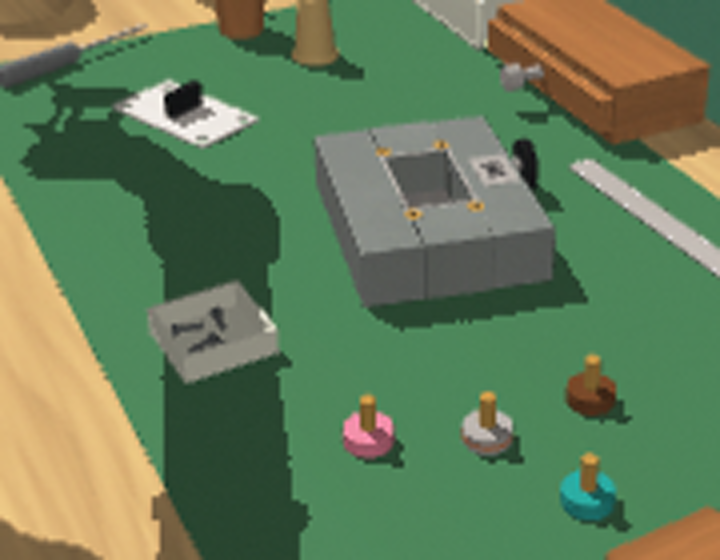

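```bash
cat > h.py <<'E'
import numpy as np, cv2
from station import robot
def cal(s,state=None):
    K=np.array([[s["fx"],0,s["cx"]],[0,s["fy"],s["cy"]],[0,0,1]]); d=np.array([s["k1"],0,0,0,0])
    if "rvec" in s:
        R=cv2.Rodrigues(s["rvec"])[0]; t=np.array(s["tvec"])
    else:
        T=np.eye(4); T[:3,:3]=state["tcp_rot"]; T[:3,3]=state["eef_pos"]
        M=np.linalg.inv(T@s["hand_eye"]); R=M[:3,:3]; t=M[:3,3]
    return K,d,R,t
def ray(c,px):
    K,d,R,t=c
    u=cv2.undistortPoints(np.array(px,float).reshape(-1,1,2),K,d).reshape(-1,2)
    D=np.c_[u,np.ones(len(u))]@R
    return -R.T@t,D
def atz(c,px,z):
    o,D=ray(c,px); return o+D*((z-o[2])/D[:,2])[:,None]
def tri(c1,p1,c2,p2):
    o1,D1=ray(c1,p1);o2,D2=ray(c2,p2);out=[]
    for a,b in zip(D1,D2):
        A=np.c_[a,-b]; s=np.linalg.lstsq(A,o2-o1,rcond=None)[0]
        out.append((o1+a*s[0]+o2+b*s[1])/2)
    return np.array(out)
def proj(c,P):
    K,d,R,t=c
    return cv2.projectPoints(np.array(P,float).reshape(-1,3),cv2.Rodrigues(R)[0],t,K,d)[0].reshape(-1,2)
E
cat > m1.py <<'E'
from h import *
import pickle
np.set_printoptions(precision=4,suppress=True)
S=cal(robot.snapshot("scene"));D=cal(robot.snapshot("side"))
pickle.dump((S,D),open("cal.pkl","wb"))
f=lambda p:np.array(p)/3.2+[150-.3,110-.3]
g=lambda p:np.array(p)/4+[150-.3,150-.3]
a=f([(249,267),(297,249),(349,321),(300,341)]);b=g([(475,206),(413,214),(383,152),(440,145)])
print("thr tri",tri(S,a,D,b)); A=atz(S,a,.055);B=atz(D,b,.055);print("S",A,"D",B)
print("bob tri",tri(S,f([(209,133)]),D,g([(488,397)])),atz(S,f([(209,133)]),.04),atz(D,g([(488,397)]),.04))
c=atz(S,f([(563,415),(544,455),(659,498),(677,457)]),.005)
d=atz(D,g([(122,104),(170,86),(247,118),(201,138)]),.005)
print("cov",c,d,c.mean(0),d.mean(0))
E
python3 m1.py
```

```text
thr tri [[ 0.5999 -0.0842  0.054 ]
 [ 0.5448 -0.072   0.0546]
 [ 0.5708  0.0419  0.0545]
 [ 0.6254  0.0304  0.0539]]
S [[ 0.6002 -0.0832  0.055 ]
 [ 0.5444 -0.0715  0.055 ]
 [ 0.5706  0.0425  0.055 ]
 [ 0.6258  0.0313  0.055 ]] D [[ 0.5993 -0.0859  0.055 ]
 [ 0.5451 -0.0731  0.055 ]
 [ 0.5709  0.0407  0.055 ]
 [ 0.6246  0.0284  0.055 ]]
bob tri [[ 0.4887 -0.304   0.0373]] [[ 0.4893 -0.3006  0.04  ]] [[ 0.4882 -0.308   0.04  ]]
cov [[0.4599 0.2435 0.005 ]
 [0.5111 0.2654 0.005 ]
 [0.4646 0.3727 0.005 ]
 [0.4132 0.3526 0.005 ]] [[0.4085 0.3512 0.005 ]
 [0.4683 0.37   0.005 ]
 [0.5156 0.2583 0.005 ]
 [0.4575 0.2378 0.005 ]] [0.4622 0.3085 0.005 ] [0.4625 0.3043 0.005 ]
```

Run:
```python
from h import *
import pickle
np.set_printoptions(precision=3,suppress=True)
S,D=pickle.load(open("cal.pkl","rb"))
f=lambda p:np.array(p)/3.2+[150-.3,110-.3]
g=lambda p:np.array(p)/4+[150-.3,150-.3]
print("jar",atz(S,f([(33,150)]),.075), "teal,pink,brown stems",atz(S,f([(143,108),(281,122),(146,169)]),.04),atz(D,g([(590,458),(367,399),(592,360)]),.04))
print("cone base",atz(S,[(317,303)],.0),atz(D,[(229,164)],0),"cone top",atz(S,[(319,285)],.09),atz(D,[(228,148)],.09))
print("maul top",atz(S,[(369,283)],.18),atz(D,[(209,123)],.18),"maul base",atz(S,[(361,318)],0))
```

```text
jar [[ 0.683 -0.37   0.075]] teal,pink,brown stems [[ 0.522 -0.389  0.04 ]
 [ 0.411 -0.262  0.04 ]
 [ 0.584 -0.296  0.04 ]] [[ 0.518 -0.399  0.04 ]
 [ 0.409 -0.27   0.04 ]
 [ 0.58  -0.305  0.04 ]]
cone base [[0.647 0.383 0.   ]] [[0.646 0.375 0.   ]] cone top [[0.649 0.378 0.09 ]] [[0.635 0.351 0.09 ]]
maul top [[0.601 0.489 0.18 ]] [[0.592 0.457 0.18 ]] maul base [[0.588 0.498 0.   ]]
```

```bash
python3 -m inch '[[0,[25,-43,0],1.4],[0,[25,-43,0],1.4],[0,[25,-43,0],1.4],[0,[25,-43,0],1.4],[0,[25,-43,0],1.4]]'; python3 -m inch '[[0,[25,-43,0],1.4],[0,[25,-43,0],1.4],[0,[25,-43,0],1.4],[0,[25,-43,0],1.4],[0,[25,-43,0],1.4]]'
```

```text
time_s: 1.65
eef_pos: [0.4166, 0.3645, 0.2309]
tcp_rot: [[0.001, -0.943, 0.334], [0.001, 0.334, 0.943], [-1.0, -0.0, 0.001]]
wrist_force: [1.2, 0.5, 0.8]
grip_width: 0.996
time_s: 2.15
eef_pos: [0.5416, 0.1495, 0.231]
tcp_rot: [[0.001, -0.976, 0.217], [0.001, 0.217, 0.976], [-1.0, -0.001, 0.001]]
wrist_force: [-0.5, 0.8, -0.4]
grip_width: 1.0
```

```bash
python3 -m inch '[[0,[24,-34,0],0],[0,[24,-34,0],0],[0,[24,-34,0],0],[0,[24,-34,0],0],[0,[24,-34,0],0]]';  python3 -m inch '[[0,[0,0,0],0],[0,[0,0,0],0],[0,[0,0,0],0],[0,[0,0,0],0],[0,[0,0,0],0]]'
cat > w.py <<'E'
from h import *
import pickle,sys
st=robot.read_state(); s=robot.snapshot("wrist")
cv2.imwrite(f"pics/{sys.argv[1]}.png",s["color"][:,:,::-1]); pickle.dump((s,st),open(f"{sys.argv[1]}.pkl","wb"))
print(st["time_s"],st["eef_pos"],st["wrist_force"],st["grip_width"])
E
python3 w.py bed1
```

```text
time_s: 2.65
eef_pos: [0.6617, -0.0199, 0.2307]
tcp_rot: [[0.0, -0.976, 0.217], [0.0, 0.217, 0.976], [-1.0, -0.0, 0.0]]
wrist_force: [-0.2, 0.8, 1.0]
grip_width: 0.999
time_s: 3.15
eef_pos: [0.6606, -0.017, 0.2309]
tcp_rot: [[0.0, -0.977, 0.215], [0.001, 0.215, 0.977], [-1.0, -0.0, 0.001]]
wrist_force: [-0.0, -0.2, -0.2]
grip_width: 0.997
3.15 [ 0.66055928 -0.01701084  0.2308892 ] [-0.04710508 -0.18304976 -0.22758593] 0.9968023461652586
```

View pics/bed1.png

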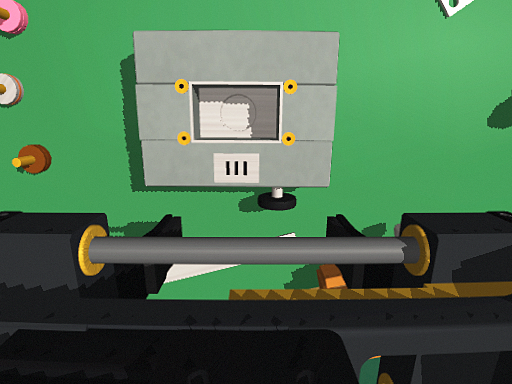

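```bash
cat > bed.py <<'E'
from h import *
import pickle,sys
np.set_printoptions(precision=4,suppress=True)
s,st=pickle.load(open(sys.argv[1]+".pkl","rb")); c=cal(s,st)
im=s["color"]; hsv=cv2.cvtColor(im,cv2.COLOR_RGB2HSV)
m=cv2.inRange(hsv,(15,150,120),(30,255,255))
m=cv2.morphologyEx(m,cv2.MORPH_CLOSE,np.ones((7,7)))
n,l,sta,cen=cv2.connectedComponentsWithStats(m)
k=[i for i in range(1,n) if 60<sta[i,4]<400 and abs(sta[i,2]-sta[i,3])<6]
print([(cen[i],sta[i]) for i in k])
P=np.array([cen[i] for i in k if cen[i][1]<210 and cen[i][0]>100])
X=atz(c,P,.055);print(X,X.mean(0)); 
if len(X)==4:
    Q=cv2.minAreaRect((X[:,:2]*1000).astype(np.float32));print(Q)
E
python3 bed.py bed1
python3 - <<'E'
import cv2
a=cv2.imread("pics/bed1.png")[20:190,0:345]; cv2.imwrite("pics/bed1c.png",cv2.resize(a,None,fx=2.3,fy=2.3,interpolation=cv2.INTER_CUBIC))
E
```

```text
[(array([ 3.7969, 12.4844]), array([ 0,  8, 10,  9, 64], dtype=int32)), (array([181.1656,  85.5563]), array([175,  79,  13,  14, 151], dtype=int32)), (array([289.9211,  86.3684]), array([284,  80,  13,  14, 152], dtype=int32)), (array([183.5692, 137.8077]), array([178, 132,  13,  13, 130], dtype=int32)), (array([288.1259, 138.2148]), array([282, 132,  13,  13, 135], dtype=int32))]
[[ 0.5461 -0.0728  0.055 ]
 [ 0.5724  0.0421  0.055 ]
 [ 0.6008 -0.0853  0.055 ]
 [ 0.6267  0.0297  0.055 ]] [ 0.5865 -0.0216  0.055 ]
((586.5545043945312, -21.599700927734375), (117.8399658203125, 56.15321350097656), 77.17130279541016)
```

View pics/bed1c.png

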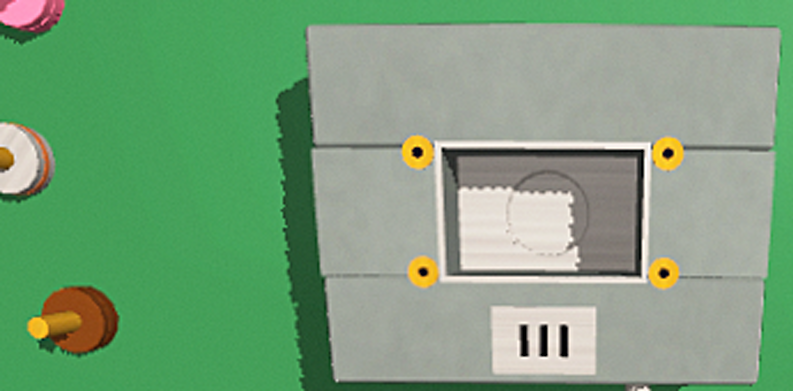

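```bash
python3 -m inch '[[0,[-15,-42,0],0],[0,[-15,-42,0],0],[0,[-15,-42,0],0],[0,[-15,-42,0],0],[0.2,[-15,-42,0],0]]';  python3 -m inch '[[0.3,[-15,-42,0],0],[0.3,[-15,-30,0],0],[0.3,[0,0,0],0],[0.3,[0,0,0],0],[0.3,[0,0,0],0]]'; python3 w.py bob1; python3 -c "
import cv2
a=cv2.imread('pics/bob1.png')[0:215]; cv2.imwrite('pics/bob1c.png',cv2.resize(a,None,fx=1.56,fy=1.56,interpolation=cv2.INTER_CUBIC))"
```

```text
time_s: 3.7
eef_pos: [0.5852, -0.2295, 0.231]
tcp_rot: [[0.001, -0.976, 0.217], [0.0, 0.217, 0.976], [-1.0, -0.001, 0.001]]
wrist_force: [-0.4, 0.3, -0.3]
grip_width: 0.964
time_s: 4.2
eef_pos: [0.5568, -0.2987, 0.2306]
tcp_rot: [[0.001, -0.977, 0.215], [0.001, 0.215, 0.977], [-1.0, -0.0, 0.001]]
wrist_force: [-0.4, 0.5, 0.0]
grip_width: 0.704
4.2 [ 0.55681786 -0.2986625   0.23055259] [-0.44816892  0.52688086  0.03803538] 0.7037646154045873
```

View pics/bob1c.png

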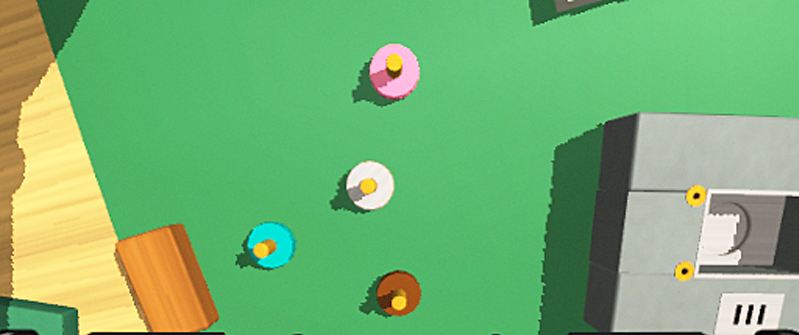

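Run:
```python
from h import *
import pickle
s,st=pickle.load(open("bob1.pkl","rb"));c=cal(s,st)
hsv=cv2.cvtColor(s["color"],cv2.COLOR_RGB2HSV)[90:150,205:270]
m=cv2.inRange(hsv,(15,150,150),(30,255,255)); M=cv2.moments(m,True); p=(M['m10']/M['m00']+205,M['m01']/M['m00']+90)
print(M['m00'],p,atz(c,[p],.040))
m=cv2.inRange(hsv,(35,100,0),(90,255,255))
m2=cv2.inRange(hsv,(0,0,170),(180,60,255))
ct=max(cv2.findContours(m2,0,1)[0],key=cv2.contourArea); e=cv2.minEnclosingCircle(ct); q=(e[0][0]+205,e[0][1]+90)
print(q,e[1],atz(c,[q],.014))
```

```text
76.0 (235.5921052631579, 119.02631578947368) [[ 0.48977499 -0.305769    0.04      ]]
(236.74471282958984, 118.24320220947266) 15.358177185058594 [[ 0.48911953 -0.30574516  0.014     ]]
```

```bash
python3 -m inch '[[0.4,[-34,-3,-20],0],[0.4,[-33,-3,-30],0],[0.4,[0,0,-45],0],[0.4,[0,0,-40],0],[0.4,[0,0,-20],0]]';  python3 -m inch '[[0.4,[0,0,0],0],[0.4,[0,0,0],0],[0.4,[0,0,0],0],[0.4,[0,0,0],0],[0.4,[0,0,0],0]]'; python3 w.py bob2; python3 -c "
from h import *
s=robot.snapshot('side');cv2.imwrite('pics/side2.png',cv2.resize(s['color'][150:300,200:380,::-1],None,fx=4,fy=4,interpolation=cv2.INTER_CUBIC))"
```

```text
time_s: 4.75
eef_pos: [0.4877, -0.3036, 0.0721]
tcp_rot: [[-0.004, -0.977, 0.215], [0.003, 0.215, 0.977], [-1.0, 0.004, 0.002]]
wrist_force: [-0.0, -0.1, 0.0]
grip_width: 0.602
time_s: 5.25
eef_pos: [0.4897, -0.307, 0.0769]
tcp_rot: [[0.002, -0.976, 0.217], [-0.001, 0.217, 0.976], [-1.0, -0.002, -0.0]]
wrist_force: [0.4, -0.4, -0.3]
grip_width: 0.601
5.25 [ 0.4896677  -0.30697877  0.07685874] [ 0.39212875 -0.40175114 -0.33628667] 0.6005340761057821
```

View pics/side2.png

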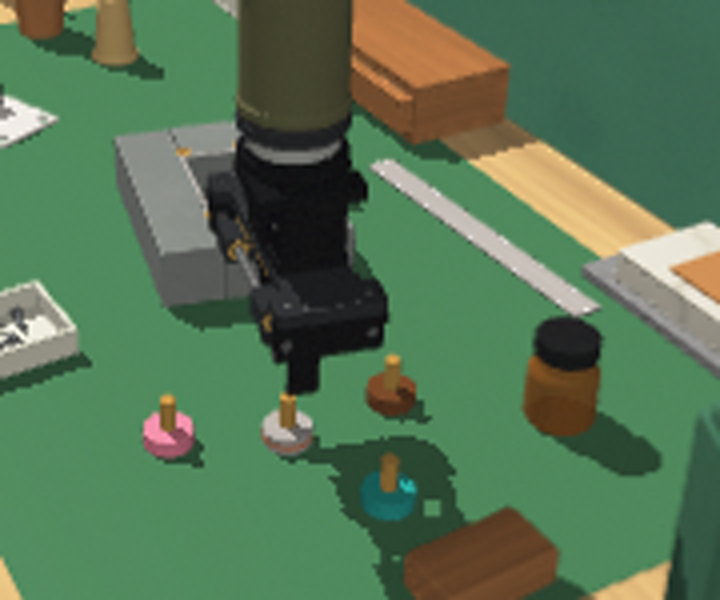

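View pics/bob2.png

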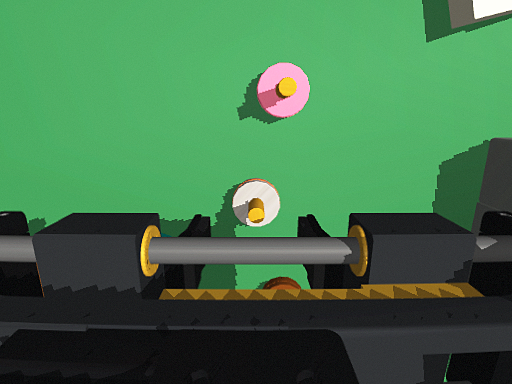

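```bash
python3 -m inch '[[0.4,[-1,1,-25],0],[0.4,[0,0,-20],0],[0.4,[0,0,-6],0],[0.4,[0,0,0],0],[0.4,[0,0,0],0]]';  python3 -m inch '[[1,[0,0,0],0],[1,[0,0,0],0],[1,[0,0,0],0],[1,[0,0,0],0],[1,[0,0,0],0]]' 20; python3 -m inch '[[1,[0,0,0],0],[1,[0,0,0],0],[1,[0,0,0],0],[1,[0,0,0],0],[1,[0,0,0],0]]' 20
```

```text
time_s: 5.85
eef_pos: [0.4884, -0.3061, 0.0255]
tcp_rot: [[0.001, -0.976, 0.218], [-0.001, 0.218, 0.976], [-1.0, -0.001, -0.0]]
wrist_force: [-0.4, -0.3, -0.9]
grip_width: 0.599
time_s: 6.35
eef_pos: [0.4879, -0.3057, 0.0247]
tcp_rot: [[0.0, -0.976, 0.218], [0.0, 0.218, 0.976], [-1.0, -0.0, 0.0]]
wrist_force: [1.0, -0.2, 0.3]
grip_width: 0.231
time_s: 6.85
eef_pos: [0.4878, -0.3056, 0.0246]
tcp_rot: [[0.0, -0.976, 0.218], [0.0, 0.218, 0.976], [-1.0, 0.0, 0.0]]
wrist_force: [0.3, 0.6, 1.6]
grip_width: 0.13
```

```bash
python3 -m inch '[[1,[0,0,10],0],[1,[0,0,25],0],[1,[0,0,35],0],[1,[0,0,30],0],[1,[0,0,20],0]]' 30;  python3 -m inch '[[1,[8,23,0],0],[1,[15,43,0],0],[1,[15,43,0],0],[1,[15,43,0],0],[1,[15,43,0],0]]'; python3 -m inch '[[1,[15,43,0],0],[1,[10,28,0],0],[1,[5,18,0],0],[1,[0,0,0],0],[1,[0,0,0],0]]'; python3 -m inch '[[1,[0,0,0],0],[1,[0,0,0],0],[1,[0,0,0],0],[1,[0,0,0],0],[1,[0,0,0],0]]'; python3 w.py bed2
```

```text
time_s: 7.35
eef_pos: [0.4885, -0.3064, 0.1476]
tcp_rot: [[0.003, -0.976, 0.218], [-0.001, 0.218, 0.976], [-1.0, -0.003, -0.001]]
wrist_force: [0.5, -0.2, -0.2]
grip_width: 0.125
time_s: 7.85
eef_pos: [0.5561, -0.1092, 0.1454]
tcp_rot: [[0.001, -0.976, 0.218], [-0.0, 0.218, 0.976], [-1.0, -0.001, 0.0]]
wrist_force: [0.9, -0.6, -0.6]
grip_width: 0.126
time_s: 8.35
eef_pos: [0.5855, -0.0227, 0.1448]
tcp_rot: [[-0.0, -0.976, 0.218], [-0.001, 0.218, 0.976], [-1.0, 0.0, -0.001]]
wrist_force: [0.2, -0.9, -1.1]
grip_width: 0.125
time_s: 8.85
eef_pos: [0.5857, -0.022, 0.1446]
tcp_rot: [[0.0, -0.976, 0.218], [0.0, 0.218, 0.976], [-1.0, -0.0, 0.0]]
wrist_force: [-0.3, 0.8, -1.0]
grip_width: 0.125
8.85 [ 0.58572338 -0.02198652  0.1446011 ] [-0.29738676  0.76772284 -0.95284522] 0.1254109367014181
```

View pics/bed2.png

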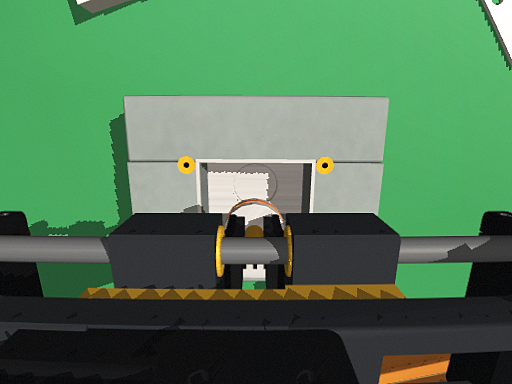

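```bash
python3 bed.py bed2
python3 - <<'E'
from h import *
import pickle
s,st=pickle.load(open("bed2.pkl","rb"));c=cal(s,st)
e=st["eef_pos"]; th=np.linspace(0,2*np.pi,721)
im=s["color"][:,:,::-1].copy()
for dy in(-2,0,2):
  ctr=e+st["tcp_rot"][:,1]*dy/1000
  for z in(-.025,-.011):
    p=proj(c,np.c_[ctr[0]+.019*np.cos(th),ctr[1]+.019*np.sin(th),np.full(721,ctr[2]+z)])
    print(dy,z,"min row",p[:,1].min(),"cols",p[:,0].min(),p[:,0].max())
cv2.imwrite("pics/bed2c.png",cv2.resize(im[140:240,170:340],None,fx=4.5,fy=4.5,interpolation=cv2.INTER_CUBIC))
# predicted inserts
E
```

```text
[(array([185.9617, 164.234 ]), array([178, 156,  17,  17, 235], dtype=int32)), (array([324.2974, 164.9052]), array([316, 157,  18,  17, 232], dtype=int32))]
[[ 0.5459 -0.0727  0.055 ]
 [ 0.572   0.0421  0.055 ]] [ 0.559  -0.0153  0.055 ]
-2 -0.025 min row 197.42322039332802 cols 225.53412853416714 283.3253154241227
-2 -0.011 min row 203.9032565028061 cols 223.36972273341098 285.57863078524656
0 -0.025 min row 194.4127774238779 cols 225.46099019021904 283.40968762526086
0 -0.011 min row 200.67388084165282 cols 223.28380334136457 285.67694465288747
2 -0.025 min row 191.3859476843955 cols 225.38770150689854 283.49425906777674
2 -0.011 min row 197.4253222629088 cols 223.19768120392325 285.7755196302726
```

View pics/bed2c.png

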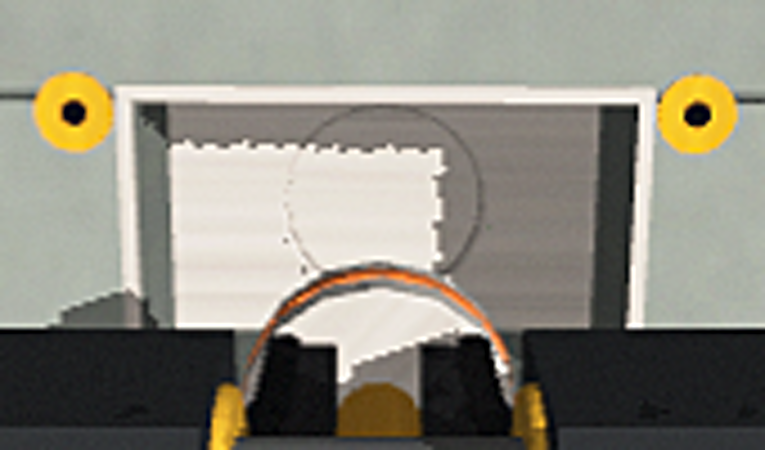

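```bash
python3 -m inch '[[1,[-1.2,0.7,-15],0],[1,[0,0,-30],0],[1,[0,0,-25],0],[1,[0,0,-20],0],[1,[0,0,-8],0]]'; python3 -m inch '[[1,[0,0,-4],0],[1,[0,0,-2],0],[1,[0,0,0],0],[1,[0,0,0],0],[1,[0,0,0],0]]'; python3 w.py seat1
```

```text
time_s: 9.4
eef_pos: [0.5822, -0.0208, 0.0432]
tcp_rot: [[-0.005, -0.976, 0.217], [-0.0, 0.217, 0.976], [-1.0, 0.005, -0.001]]
wrist_force: [0.3, -0.2, -1.2]
grip_width: 0.129
time_s: 9.9
eef_pos: [0.5852, -0.0209, 0.0414]
tcp_rot: [[0.002, -0.976, 0.218], [0.0, 0.218, 0.976], [-1.0, -0.002, 0.001]]
wrist_force: [0.4, 0.1, -2.5]
grip_width: 0.127
9.9 [ 0.5852327  -0.02093651  0.0414381 ] [ 0.38928834  0.06183137 -2.45034704] 0.1266185723354022
```

```bash
python3 -c "
import cv2
a=cv2.imread('pics/seat1.png')[100:270,120:400]; cv2.imwrite('pics/seat1c.png',cv2.resize(a,None,fx=2.8,fy=2.8,interpolation=cv2.INTER_CUBIC))"
```

```text
(no output)
```

View pics/seat1c.png

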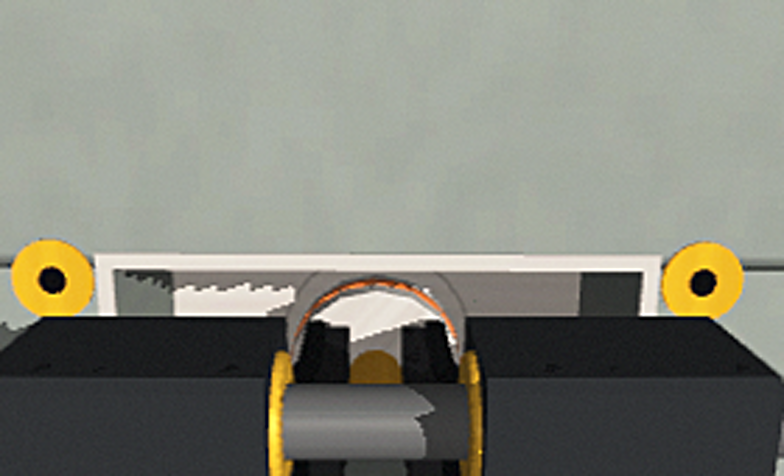

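```bash
python3 -m inch '[[1,[0,0,-3],0],[1,[0,0,-2],0],[1,[0,0,-2],0],[1,[0,0,-1],0],[1,[0,0,0],0]]'; python3 w.py seat2;python3 -c "
import cv2
a=cv2.imread('pics/seat2.png')[100:270,120:400]; cv2.imwrite('pics/seat2c.png',cv2.resize(a,None,fx=2.8,fy=2.8,interpolation=cv2.INTER_CUBIC))"
```

```text
time_s: 10.45
eef_pos: [0.5845, -0.021, 0.0326]
tcp_rot: [[-0.0, -0.976, 0.218], [0.0, 0.218, 0.976], [-1.0, 0.0, 0.0]]
wrist_force: [-0.8, -0.3, 0.4]
grip_width: 0.126
10.45 [ 0.58454349 -0.02096358  0.03260454] [-0.79284026 -0.34940445  0.35020199] 0.1261733209694816
```

View pics/seat2c.png

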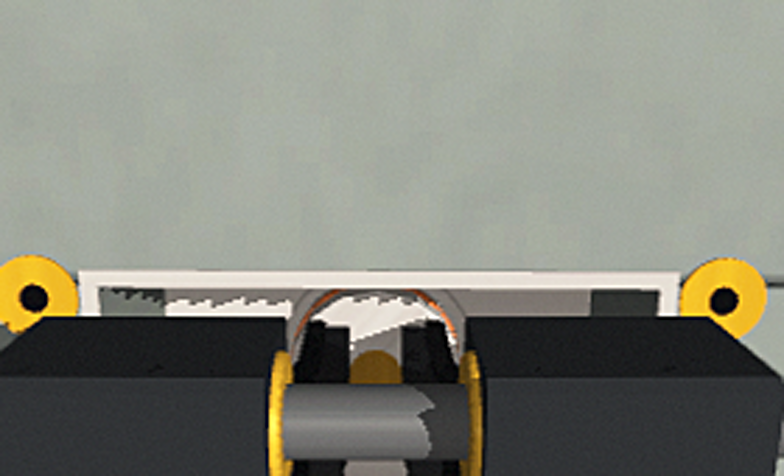

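```bash
python3 -m inch '[[1,[0,0,-0.5],0],[0.6,[0,0,0],0],[0.6,[0,0,0],0],[0.6,[0,0,0],0],[0.6,[0,0,0],0]]';python3 -m inch '[[0.6,[0,0,0],0],[0.6,[0,0,10],0],[0.6,[0,0,25],0],[0.6,[0,0,40],0],[0.6,[0,0,45],0]]'; python3 -m inch '[[0.6,[20,-5,40],0],[0.2,[40,-10,20],0],[0.2,[20,-4,0],0],[0,[0,0,0],0],[0,[0,0,0],0]]';python3 w.py seat3;python3 -c "
import cv2
a=cv2.imread('pics/seat3.png')[0:210,100:380]; cv2.imwrite('pics/seat3c.png',cv2.resize(a,None,fx=2.8,fy=2.8,interpolation=cv2.INTER_CUBIC))"
```

```text
time_s: 11.0
eef_pos: [0.5846, -0.0209, 0.0319]
tcp_rot: [[0.0, -0.976, 0.218], [0.0, 0.218, 0.976], [-1.0, -0.0, 0.0]]
wrist_force: [-0.1, -0.0, -1.0]
grip_width: 0.362
time_s: 11.5
eef_pos: [0.5837, -0.0211, 0.153]
tcp_rot: [[-0.002, -0.976, 0.218], [-0.0, 0.218, 0.976], [-1.0, 0.002, -0.001]]
wrist_force: [0.8, 0.1, -0.9]
grip_width: 0.4
time_s: 12.0
eef_pos: [0.664, -0.04, 0.2118]
tcp_rot: [[-0.001, -0.976, 0.218], [-0.0, 0.218, 0.976], [-1.0, 0.001, -0.0]]
wrist_force: [-0.9, -0.1, 0.5]
grip_width: 0.677
12.0 [ 0.66397561 -0.04002044  0.21177948] [-0.89255032 -0.06727087  0.50464273] 0.6765164384966662
```

View pics/seat3c.png

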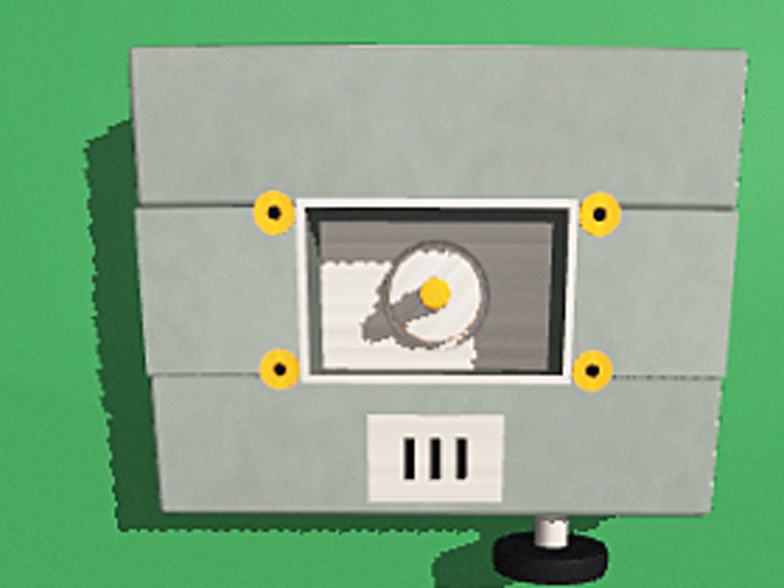

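```bash
python3 bed.py seat3; python3 -m inch '[[0,[-10,25,0],3.6],[0,[-17,42,0],3.6],[0,[-17,42,0],3.6],[0,[-17,42,0],3.6],[0,[-17,42,0],3.6]]';python3 -m inch '[[0,[-17,42,0],3.6],[0,[-17,42,0],3.6],[0,[-17,42,0],3.6],[0,[-15,38,0],3.6],[0,[-3,13,0],3.6]]'; python3 -m inch '[[0,[0,0,0],0],[0,[0,0,0],0],[0,[0,0,0],0],[0,[0,0,0],0],[0,[0,0,0],0]]';python3 w.py cov1
```

```text
[(array([197.435 ,  75.5989]), array([191,  68,  14,  16, 177], dtype=int32)), (array([313.5087,  76.0347]), array([307,  69,  14,  15, 173], dtype=int32)), (array([254.8817, 104.4839]), array([250,  99,  11,  12,  93], dtype=int32)), (array([199.543 , 131.5166]), array([193, 125,  14,  14, 151], dtype=int32)), (array([311.0733, 131.9867]), array([304, 126,  15,  14, 150], dtype=int32)), (array([ 27.0641, 156.7137]), array([ 16, 147,  24,  21, 234], dtype=int32))]
[[ 0.5462 -0.0729  0.055 ]
 [ 0.5721  0.0419  0.055 ]
 [ 0.5867 -0.0222  0.055 ]
 [ 0.6008 -0.0852  0.055 ]
 [ 0.6268  0.0297  0.055 ]] [ 0.5865 -0.0218  0.055 ]
time_s: 12.55
eef_pos: [0.5839, 0.1557, 0.2122]
tcp_rot: [[-0.001, -0.995, -0.1], [0.001, -0.1, 0.995], [-1.0, 0.001, 0.001]]
wrist_force: [1.7, 0.2, 0.7]
grip_width: 0.994
time_s: 13.05
eef_pos: [0.5119, 0.3367, 0.2121]
tcp_rot: [[-0.003, -0.912, -0.41], [0.003, -0.41, 0.912], [-1.0, 0.001, 0.004]]
wrist_force: [-0.1, 0.7, -0.7]
grip_width: 0.998
time_s: 13.55
eef_pos: [0.5182, 0.3287, 0.2122]
tcp_rot: [[0.0, -0.919, -0.395], [-0.0, -0.395, 0.919], [-1.0, -0.0, -0.0]]
wrist_force: [-0.1, 0.3, 0.3]
grip_width: 0.998
13.55 [0.51819832 0.32872932 0.21216093] [-0.11429754  0.28284913  0.31641354] 0.9983918315734698
```

View pics/cov1.png

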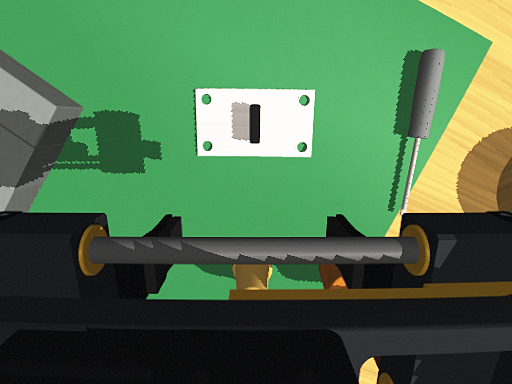

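```bash
cat > cov.py <<'E'
from h import *
import pickle,sys
np.set_printoptions(precision=4,suppress=True)
s,st=pickle.load(open(sys.argv[1]+".pkl","rb")); c=cal(s,st)
hsv=cv2.cvtColor(s["color"],cv2.COLOR_RGB2HSV)[:205]
m=cv2.inRange(hsv,(0,0,100),(180,70,255)); m[:, :170]=0; m[:,340:]=0
cs,h=cv2.findContours(m,cv2.RETR_CCOMP,cv2.CHAIN_APPROX_NONE)
i=max(range(len(cs)),key=lambda i:cv2.contourArea(cs[i]))
w=atz(c,cs[i].reshape(-1,2),.005)[:,:2]*1000
print("plate",cv2.minAreaRect(w.astype(np.float32)))
H=[]
for j,k in enumerate(cs):
    if h[0][j][3]==i and 20<cv2.contourArea(k)<200:
        x,y,ww,hh=cv2.boundingRect(k);print((x+ww/2-.5,y+hh/2-.5,ww,hh)); H.append((x+ww/2-.5,y+hh/2-.5))
if H:
    X=atz(c,H,.005);print(X,X.mean(0),cv2.minAreaRect((X[:,:2]*1000).astype(np.float32)))
E
python3 cov.py cov1
```

```text
plate ((463.4065856933594, 305.4624328613281), (80.76221466064453, 142.92404174804688), 22.63219451904297)
(301.5, 146.5, 12, 12)
(207.0, 145.5, 11, 12)
(303.5, 99.5, 12, 12)
(206.0, 98.5, 11, 12)
[[0.4664 0.3706 0.005 ]
 [0.5118 0.2625 0.005 ]
 [0.4147 0.3486 0.005 ]
 [0.46   0.2411 0.005 ]] [0.4632 0.3057 0.005 ] ((463.1954345703125, 305.70294189453125), (56.13555908203125, 117.2942886352539), 22.759355545043945)
```

```bash
python3 -m inch '[[0.5,[-20,-8,-20],-0.5],[0.5,[-25,-10,-35],0],[0.5,[-10,-5,-42],0],[0.5,[0,0,-35],0],[0.5,[0,0,-20],0]]';python3 -m inch '[[0.5,[0,0,0],0],[0.5,[0,0,0],0],[0.5,[0,0,0],0],[0.5,[0,0,0],0],[0.5,[0,0,0],0]]';python3 w.py cov2
```

```text
time_s: 14.1
eef_pos: [0.4609, 0.3054, 0.0572]
tcp_rot: [[-0.003, -0.921, -0.389], [-0.002, -0.389, 0.921], [-1.0, 0.004, -0.001]]
wrist_force: [-0.6, -0.3, 0.5]
grip_width: 0.631
time_s: 14.6
eef_pos: [0.4634, 0.3075, 0.0613]
tcp_rot: [[0.002, -0.921, -0.389], [0.001, -0.389, 0.921], [-1.0, -0.002, 0.001]]
wrist_force: [0.1, 0.2, -0.2]
grip_width: 0.503
14.6 [0.46336878 0.30753594 0.06132369] [ 0.092065    0.17980845 -0.21078676] 0.5027620588382555
```

View pics/cov2.png

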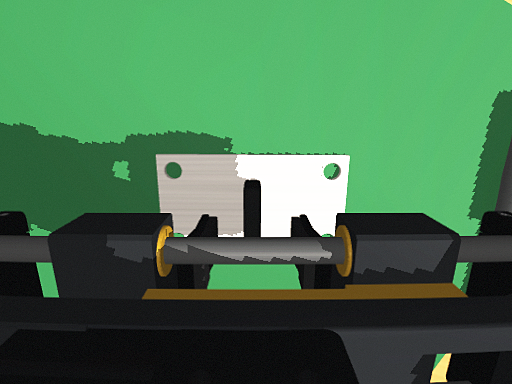

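```bash
python3 -m inch '[[0.5,[0,-1.5,-20],0],[0.5,[0,0,-17],0],[0.5,[0,0,-7],0],[0.5,[0,0,-1.5],0],[0.5,[0,0,0],0]]';python3 -m inch '[[0.5,[0,0,0],0],[0.8,[0,0,0],0],[1,[0,0,0],0],[1,[0,0,0],0],[1,[0,0,0],0]]' 40;python3 -m inch '[[1,[0,0,0],0],[1,[0,0,0],0],[1,[0,0,0],0],[1,[0,0,0],0],[1,[0,0,0],0]]'; python3 w.py cov3
```

```text
time_s: 15.15
eef_pos: [0.4629, 0.3058, 0.015]
tcp_rot: [[0.0, -0.921, -0.39], [0.0, -0.39, 0.921], [-1.0, -0.001, 0.0]]
wrist_force: [0.1, -0.3, -0.1]
grip_width: 0.501
time_s: 15.65
eef_pos: [0.4627, 0.3056, 0.0147]
tcp_rot: [[0.0, -0.921, -0.39], [0.0, -0.39, 0.921], [-1.0, -0.0, 0.0]]
wrist_force: [0.8, 0.6, 0.6]
grip_width: 0.223
time_s: 16.15
eef_pos: [0.4626, 0.3056, 0.0146]
tcp_rot: [[0.0, -0.921, -0.39], [0.0, -0.39, 0.921], [-1.0, -0.0, 0.0]]
wrist_force: [-0.2, -1.4, 1.6]
grip_width: 0.131
16.15 [0.46258945 0.30558531 0.01463409] [-0.20857091 -1.3891122   1.64758551] 0.13078533789299152
```

```bash
python3 -m inch '[[1,[0,0,8],0],[1,[0,0,20],0],[1,[0,0,35],0],[1,[0,0,37],0],[1,[0,0,20],0]]' 45; python3 -m inch '[[1,[5,-14,0],-2],[1,[10,-27,0],-3],[1,[14,-37,0],-4.5],[1,[15,-40,0],-4.5],[1,[15,-40,0],-4.5]]';python3 -m inch '[[1,[15,-40,0],-4.5],[1,[15,-40,0],-4.5],[1,[14,-37,0],-4],[1,[10,-27,0],-3],[1,[8,-18,0],-1.1]]';python3 -m inch '[[1,[3,-7,0],0],[1,[0,0,0],0],[1,[0,0,0],0],[1,[0,0,0],0],[1,[0,0,0],0]]';python3 w.py al1; python3 -c "
from h import *
for n in('side','scene'):
  s=robot.snapshot(n);cv2.imwrite('pics/%s3.png'%n,cv2.resize(s['color'][150:260,180:330,::-1],None,fx=4.5,fy=4.5,interpolation=cv2.INTER_CUBIC))"
```

```text
time_s: 16.7
eef_pos: [0.4637, 0.3061, 0.138]
tcp_rot: [[0.003, -0.921, -0.389], [0.002, -0.389, 0.921], [-1.0, -0.004, 0.001]]
wrist_force: [0.1, 0.5, -1.6]
grip_width: 0.137
time_s: 17.2
eef_pos: [0.5208, 0.1421, 0.1322]
tcp_rot: [[-0.004, -0.998, -0.069], [-0.003, -0.069, 0.998], [-1.0, 0.004, -0.002]]
wrist_force: [1.8, 0.1, -2.4]
grip_width: 0.134
time_s: 17.7
eef_pos: [0.5819, -0.0211, 0.1324]
tcp_rot: [[-0.004, -0.974, 0.228], [-0.003, 0.228, 0.974], [-1.0, 0.003, -0.004]]
wrist_force: [0.6, -1.1, -1.6]
grip_width: 0.133
time_s: 18.2
eef_pos: [0.5864, -0.0198, 0.1346]
tcp_rot: [[-0.0, -0.976, 0.217], [0.001, 0.217, 0.976], [-1.0, 0.0, 0.001]]
wrist_force: [-0.6, -0.2, -1.2]
grip_width: 0.135
18.2 [ 0.58640182 -0.01979499  0.13459498] [-0.60938343 -0.22056353 -1.19773242] 0.13458145068181232
```

View pics/al1.png

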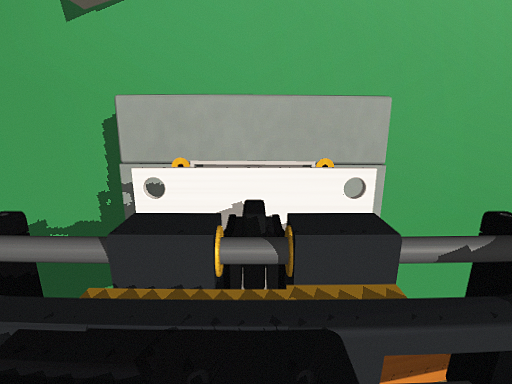

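View pics/side3.png

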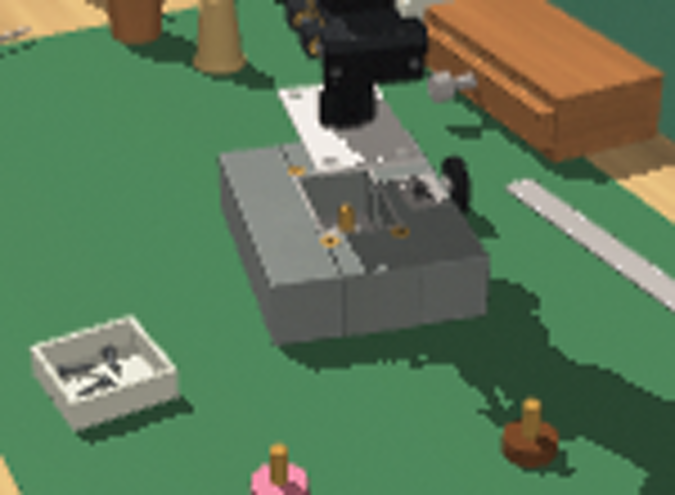

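View pics/scene3.png

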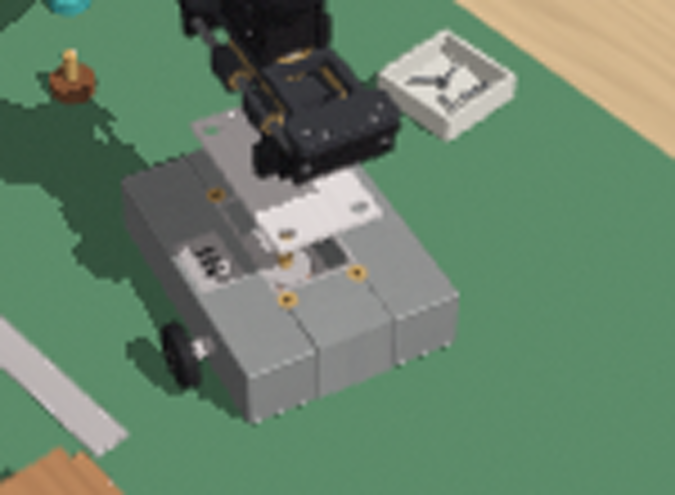

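```bash
cat > al.py <<'E'
from h import *
import pickle,sys
np.set_printoptions(precision=4,suppress=True)
s,st=pickle.load(open(sys.argv[1]+".pkl","rb")); c=cal(s,st)
e=st["eef_pos"];z=e[2]-.0146+.005
T=np.array([[.5462,-.0729],[.5721,.0419]])
q=proj(c,np.c_[T,[z,z]]); print("target px",q)
print("TCP z",e[2],"underside",z-.005)
if len(sys.argv)>2:
    P=eval(sys.argv[2]); X=atz(c,P,z); d=X[1]-X[0]; print(X,"dist",np.linalg.norm(d),"ang",np.degrees(np.arctan2(d[1],d[0])), "move mm",(T-X[:,:2])*1000)
im=s["color"][150:220,120:390,::-1]
cv2.imwrite("pics/%s_c.png"%sys.argv[1],cv2.resize(im,None,fx=2.9,fy=5.8,interpolation=cv2.INTER_CUBIC))
E
python3 al.py al1 "[(154,188),(354,188)]"
```

```text
target px [[150.7115 186.822 ]
 [352.4815 187.707 ]]
TCP z 0.13459497669754175 underside 0.11999497669754175
[[ 0.5473 -0.0712  0.125 ]
 [ 0.5725  0.0428  0.125 ]] dist 0.11671714871937408 ang 77.54557874775048 move mm [[-1.0968 -1.6808]
 [-0.3684 -0.8513]]
```

View pics/al1_c.png

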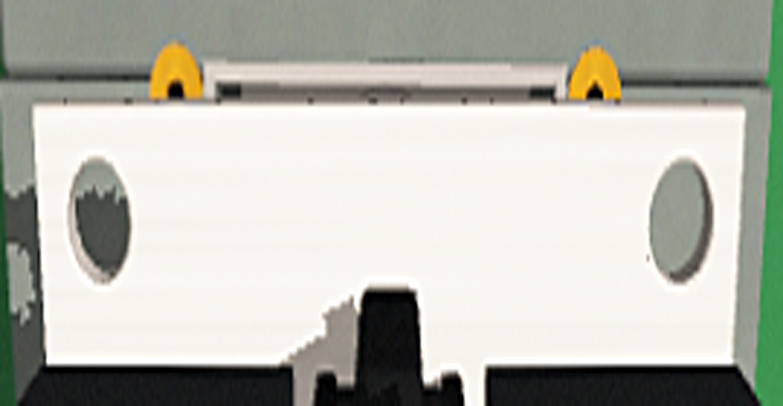

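```bash
python3 -m inch '[[1,[-0.8,-1.6,-10],0],[1,[0,0,-18],0],[1,[0,0,-13],0],[1,[0,0,-7],0],[1,[0,0,-2],0]]';python3 -m inch '[[1,[0,0,0],0],[1,[0,0,0],0],[1,[0,0,0],0],[1,[0,0,0],0],[1,[0,0,0],0]]';python3 w.py al2; python3 al.py al2;python3 -c "
from h import *
for n in('side','scene'):
  s=robot.snapshot(n);cv2.imwrite('pics/%s4.png'%n,cv2.resize(s['color'][150:260,180:330,::-1],None,fx=4.5,fy=4.5,interpolation=cv2.INTER_CUBIC))"
```

```text
time_s: 18.85
eef_pos: [0.585, -0.0231, 0.0832]
tcp_rot: [[-0.002, -0.976, 0.219], [-0.0, 0.219, 0.976], [-1.0, 0.002, -0.001]]
wrist_force: [0.1, -0.5, -3.5]
grip_width: 0.137
time_s: 19.35
eef_pos: [0.586, -0.023, 0.0849]
tcp_rot: [[0.001, -0.976, 0.219], [0.0, 0.219, 0.976], [-1.0, -0.001, 0.0]]
wrist_force: [-0.1, 0.7, -1.1]
grip_width: 0.132
19.35 [ 0.58602831 -0.02303144  0.0849491 ] [-0.10550902  0.70551752 -1.07642472] 0.13240022739660273
target px [[156.0615 186.4996]
 [357.9576 186.8967]]
TCP z 0.08494910345007489 underside 0.07034910345007489
```

View pics/al2.png

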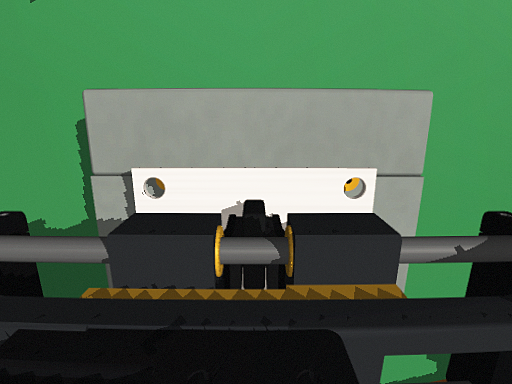

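View pics/side4.png

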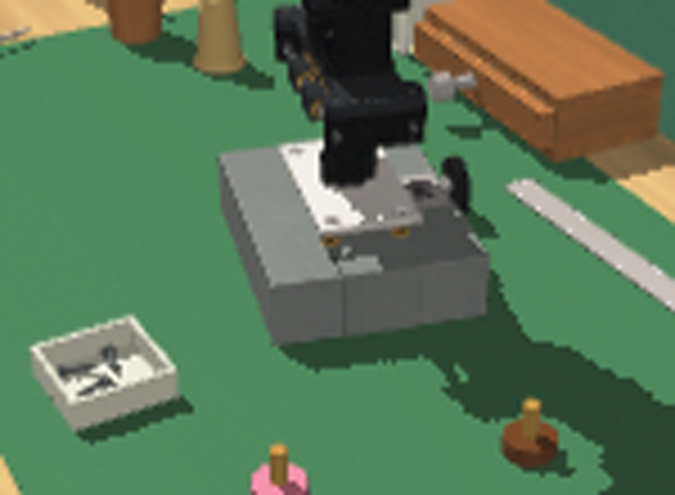

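View pics/scene4.png

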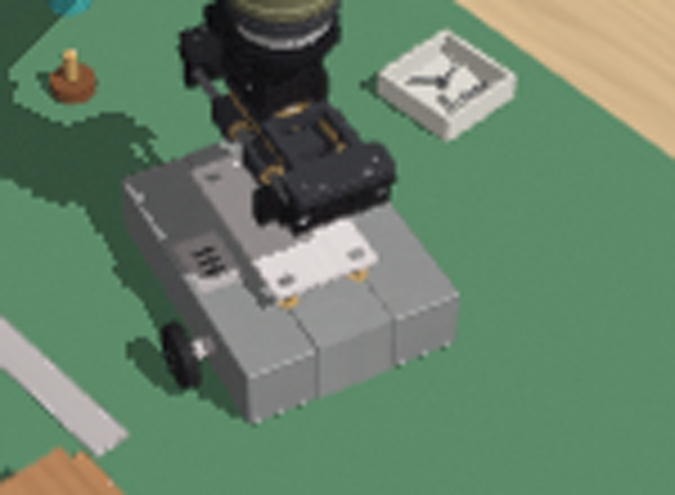

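```bash
python3 -c "
import cv2
a=cv2.imread('pics/al2.png')[140:215,110:400];cv2.imwrite('pics/al2_c.png',cv2.resize(a,None,fx=2.7,fy=5.4,interpolation=cv2.INTER_CUBIC))"
```

```text
(no output)
```

View pics/al2_c.png

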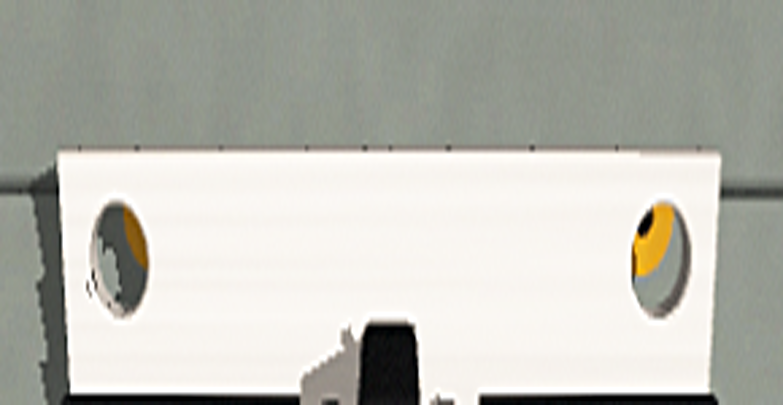

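Run:
```python
from h import *
import pickle
np.set_printoptions(precision=4,suppress=True)
s,st=pickle.load(open("al2.pkl","rb"));c=cal(s,st)
T=np.array([[.5462,-.0729],[.5721,.0419]])
print(proj(c,np.c_[T,[.055,.055]]), atz(c,[(348.9,181.1)],.055))
X=atz(c,[(154.8,188),(354.8,188)],st["eef_pos"][2]-.0096);print(X,(T-X[:,:2])*1000)
# underside rim consistency + side/scene hole views
```

```text
[[166.2547 179.0236]
 [347.1055 179.3852]] [[0.5735 0.0429 0.055 ]]
[[ 0.5469 -0.0739  0.0753]
 [ 0.5724  0.04    0.0753]] [[-0.7007  0.9967]
 [-0.2543  1.9055]]
```

```bash
python3 -m inch '[[1,[0.5,1.8,0],0],[1,[0,0,0],0],[1,[0,0,0],0],[1,[0,0,0],0],[1,[0,0,0],0]]';python3 -m inch '[[1,[0,0,0],0],[1,[0,0,0],0],[1,[0,0,0],0],[1,[0,0,0],0],[1,[0,0,0],0]]';python3 w.py al3; python3 al.py al3;python3 -c "
import cv2
a=cv2.imread('pics/al3.png')[160:215,110:400]
a=cv2.hconcat([a[:,20:70],a[:,220:270]]);cv2.imwrite('pics/al3_c.png',cv2.resize(a,None,fx=8,fy=8,interpolation=cv2.INTER_CUBIC))
from h import *
for n in('side','scene'):
  s=robot.snapshot(n);cv2.imwrite('pics/%s5.png'%n,s['color'][:,:,::-1])"
```

```text
time_s: 20.0
eef_pos: [0.5863, -0.0213, 0.0846]
tcp_rot: [[0.0, -0.976, 0.219], [0.0, 0.219, 0.976], [-1.0, -0.0, 0.0]]
wrist_force: [-0.5, -0.3, -2.2]
grip_width: 0.134
time_s: 20.5
eef_pos: [0.5863, -0.0212, 0.0846]
tcp_rot: [[0.0, -0.976, 0.219], [0.0, 0.219, 0.976], [-1.0, -0.0, 0.0]]
wrist_force: [-0.3, 0.1, -1.5]
grip_width: 0.132
20.5 [ 0.58630154 -0.0212485   0.08458155] [-0.34365007  0.05375004 -1.49049845] 0.1323825401695006
target px [[153.0421 186.7072]
 [354.8857 187.1   ]]
TCP z 0.08458154892064054 underside 0.06998154892064054
```

View pics/al3_c.png

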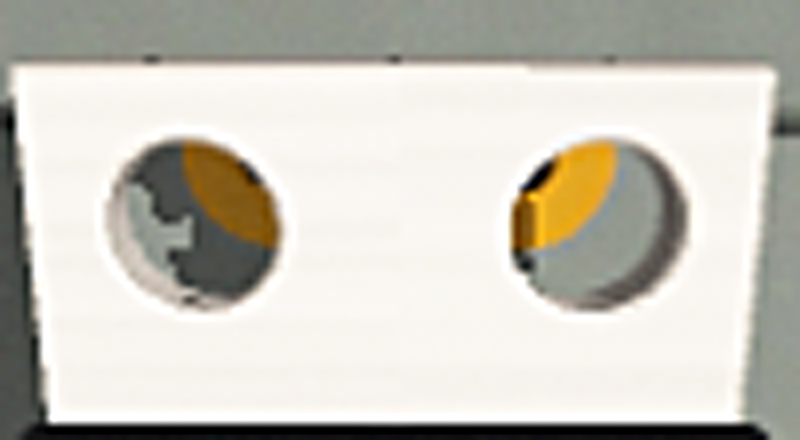

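Run:
```python
from h import *
import pickle
S,D=pickle.load(open("cal.pkl","rb"))
B=np.array([.5865,-.0217]);a=np.radians(77.3-90);ex=np.array([np.cos(a),np.sin(a)]);ey=np.array([-np.sin(a),np.cos(a)])
sq=[(-40,-71),(40,-71),(40,71),(-40,71)];out=[]
for c,n,(r0,c0) in((S,"scene5",(160,190)),(D,"side5",(165,215))):
    im=cv2.imread(f"pics/{n}.png")[r0:r0+90,c0:c0+90]; im=cv2.resize(im,None,fx=4.4,fy=4.4,interpolation=cv2.INTER_CUBIC)
    def P(pts,z): return ((proj(c,[list(B+ex*x/1000+ey*y/1000)+[z] for x,y in pts])-[c0,r0]+.5)*4.4).astype(int)
    cv2.polylines(im,[P(sq,.075).reshape(-1,1,2)],True,(0,0,255),1)
    for h in[(-28,-59),(28,-59),(28,59),(-28,59)]:
        t=np.linspace(0,6.28,20);cv2.polylines(im,[P(np.c_[h[0]+6.5*np.cos(t),h[1]+6.5*np.sin(t)],.075).reshape(-1,1,2)],True,(255,0,0),1)
    bs=[(-85,-110),(85,-110),(85,110),(-85,110)];cv2.polylines(im,[P(bs,.055).reshape(-1,1,2)],True,(0,255,255),1)
    out.append(im)
cv2.imwrite("pics/ov.png",cv2.hconcat(out))
```

```text
(no output)
```

View pics/ov.png

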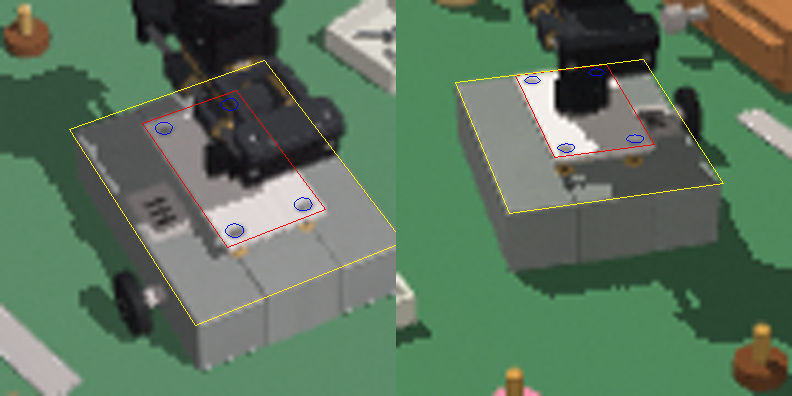

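```bash
python3 -c "
from station import robot
s=robot.read_state();print(s['time_s'],s['eef_pos'],s['wrist_force'],s['grip_width']);print(robot.job_done())"
```

```text
20.65 [ 0.58632057 -0.02126701  0.08459465] [-0.90670458  0.22395599 -1.36383714] 0.1345775857237387
the job is handed in; nothing more can be done
None
```

The bobbin case stands upright in the seat and is released. The cover plate is held level over the pocket. I handed the job in at 20.65 s of the 69 s allowed.

- **Bobbin case:** I took the steel one with the copper band. After I let go, the wrist camera showed it upright and inside the seat circle.
- **Cover plate:** The underside is at about 70 mm, roughly 15 mm above the bed, worked out from the tool height and the height at which I gripped it.
- **Hole alignment:** The wrist camera shows two of the four holes, and both lie within about 1 mm of their threads. The other two follow from the plate's shape.
- **Level:** A level plate model drawn at that height over the scene and side pictures matched the plate to within a pixel or two.
- **Disagreements:** The cameras differed by 1–4 mm on positions, so I aligned the plate in the wrist camera's view only. My first alignment at that height was about 2 mm off; I corrected it and looked again.
- **Other things:** I touched nothing else on purpose, but I did not check the bystanders one by one afterwards.

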